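# Shut the curing box and present the printed socket hole-up

### The arm

A 7-joint arm with a two-finger parallel gripper is mounted at the origin on the work surface. World frame = base frame: x ahead of the robot, y to its left, z up, the work surface at z = 0. Lengths are in m, angles in rad, forces in N, time in s.
With the tool pointing down it reaches from about 0.35 to 0.9 m from the base axis. Payload 8.1 kg.
Tool frame: the origin (TCP) lies midway between the tips of the shut fingers; the grasp point (between the pads) lies 19 mm behind it (arm.hold_point_z is the z of the grasp point in the tool frame, in m); z points along the fingers, y is the line along which they close (so a half turn about z gives the same grasp; the last joint's range is limited). The gripper opens to 92 mm and grips with 3 to 60 N. Pads are 19 mm wide; open, the fingers measure 130 mm over their backs; the gripper's body (75 mm by 190 mm) begins 47 mm behind the grasp point.
Start: joints at [1.21, 0.434, 0.025, 1.573, -0.012, 1.134, -0.075], TCP at [0.159, -0.604, 0.227] pointing down, gripper open.
Joint ranges: [-2.62, 2.62], [-0.44, 2.09], [-1.27, 1.32], [0.08, 2.57], [-1.32, 4.46], [0.12, 2], [-2.74, 2.74]. Speed limits (rad/s): [2.22, 2.22, 3.01, 3.01, 3.14, 3.14, 3.14].

### API

Orientations are given as a rotation vector (axis times angle).
In Python, from cell import arm, get_image, camera_params, job gives the robot as it stands.
- The arm moves only by the tool send_rows, never from a script. Its argument "deltas" is a list of rows, each a list of 3 entries, a list of its own where there are three numbers: the shift along the world's x, y, z in m, then the turn, a rotation vector about the world's x, y, z in rad, then the finger opening in m, from 0 to 0.0918. In form: [[[tx, ty, tz], [ax, ay, az], gripper], ...]. A call has exactly 10 rows; each row shifts and turns the commanded pose from where the row before left it; what a row does not reach is not made up. A row lasts 1/10 s, in which the tool goes at most 50 mm and 8.59 degrees, less where a joint would pass 70% of its speed; a pose out of reach is approached as far as the arm can. A call with a gripper value outside its range is refused whole. The fingers move at their own pace and stop on an object; "force" is the grip in N (left out, the last holds). Time passes only in rows, so rows that do not move let the fingers close, or fill a call up. It gives the time, the measured TCP pose, the force and the opening at its end, in the units of the state.
- arm.observe(): the state, without advancing time (a new reading comes with each control period).
- get_image(name): name is "scene" or "top"; returns the picture (400x640x3 uint8, red, green, blue); there is no depth.
- camera_params(name): a dict with "fov_y" (degrees; the focal length in pixels is half the picture's height over the tangent of half this angle, whatever the lens; pixels are square), "cx", "cy" (the principal point, pixels), "rvec" (rotation vector, rad) and "tvec" (3), from world to camera coordinates, as OpenCV has them. Camera axes: x right, y down, z forward; pixel columns grow to the right and rows downward; lengths in m; the calibration is good to about 2 mm. A picture is of the moment at which its call begins. camera_params takes no time and is no camera call.
- job.sign_off(): hands the job in, once; it reports no verdict.
The state is a dict: "clock": time; "joints": joint angles; "dq": joint speeds; "joint_efforts": joint torques, N m; "position": TCP position; "ee_rot": TCP orientation; "force": force on the tool from outside, world axes, zero at the start; "ft_torque": the same for the moment, N m; "width": opening from 0.0 (shut) to 1.0 (fully open).
Only numpy, scipy, OpenCV 4.12 (cv2) and the standard library are available. Lean on these libraries where they do the work, as an engineer would, in place of code of your own. Each camera call takes 0.05 s, during which the arm holds its last target. There are 200 camera calls.

### The job

The curing run is over and unloaded: first shut the curing box by lowering its hinged lid gently until it is fully closed, without letting it slam. Then pick up the socket just cured, the long square resin block with a blind hole in only one end: find which end has the hole, turn the block so that the hole faces straight up, and finish while still holding it there in the gripper, still and clear of everything, its lower end at least 12 cm above the bench, for a colleague to drop in its insert. Leave the other prints on the mat where they are.

Things in the scene. Friction and masses are not known exactly. Their poses are not given: they have to be found in the camera images.
- cure_lid (a joint): angle of the curing box's lid: 0 is closed, grows as it opens upward about its far rim. It starts at 0.8 to 1.25 rad. The hinge is stiff: the lid stays where it is left and must be pushed down all the way (a few newtons at its free edge)
- cure_box: grey open box fixed to the bench, 170 x 200 x 85 high, walls 6; origin at the centre of its underside; its x axis points from its open front towards the hinged rim (away from the robot), z up. The lid is a 170 x 200 plate, 8 thick, with a knob standing on its upper face near the free edge; closed, its upper face is 94 above the bench and the rest of that face is flat and may be pushed on
- cure_lid_hinge (a point): middle of the lid's hinge line, on the far rim of the box; the hinge line runs along the box's y axis
- cure_lid_handle (a point): grip point of the lid's knob, on its axis, 35 above the lid's upper face, 140 from the hinge line and 30 from the free edge; turns with the lid. The knob is about 28 across and 43 tall
- mat: white mat 340 x 400 x 2 fixed on the bench, on which the prints lie; origin at the centre of its underside, its top is 2 mm above the bench
- socket: the socket: a square block of peach resin, 34 x 34 x 76 long, about 85 g (60 to 115 g), lying on its side on the mat. Its x axis runs along its length towards the end with the blind hole (18 mm across, 45 deep, central); the other end is closed. Hole up means its x axis points up. Origin in the middle of the side it lies on at the start (17 mm from its long axis; z axis of the block points from that side through the block). It may lie pointing any way
- socket_mouth (a point): centre of the hole's mouth, in the end face of the socket
- socket_foot (a point): centre of the socket's closed end face
- socket_mid (a point): centre of the socket block, with the same axes as the block
- sleeve: a printed resin square tube, 26 x 26 x 38, with a 14 mm hole right through: shorter and thinner than the socket. Bystander; on the mat, near a corner; origin at the centre of its underside (of an arch: the centre of the U)
- arch_a: a printed resin dental arch (U shape, about 62 across, 17 high). Bystander; on the mat, near a corner; origin at the centre of its underside (of an arch: the centre of the U)
- arch_b: a printed resin dental arch (U shape, about 56 across, 17 high). Bystander; on the mat, near a corner; origin at the centre of its underside (of an arch: the centre of the U)
- puck: a small stepped round resin print, 36 across, 16 high. Bystander; on the mat, near a corner; origin at the centre of its underside (of an arch: the centre of the U)
Not all that is in view belongs to the job. What is shaped like the socket but blue, orange or red is not meant.

How it is judged:
On the way, in this order (a step that is already met when the one before it is completed fails the run):
1. the lid is fully closed (value of joint cure_lid below 0.05 rad), for 0.2 s.
2. the socket is held in the air with its hole up, the lid still closed (angle between socket's own x axis and vertical below 0.21 rad and height (world z) of socket_foot above 0.1 m and value of joint cure_lid below 0.05 rad and contact force between socket and the fingers above 1 N), for 0.3 s.
At the end, for the whole second after the job is handed in: The socket is held between the fingers, at rest (under 30 mm/s and 0.3 rad/s), its hole up within 0.21 rad (12 degrees), its closed end at least 100 mm above the bench, touching neither the mat nor the curing box or its lid; the lid is closed (joint under 0.05 rad) (all of step 2 and contact force between socket and cure_box below 0.3 N and contact force between socket and mat below 0.3 N and linear speed of socket below 0.03 m/s and angular speed of socket below 0.3 rad/s); the arm keeps its last pose, push and grip.
It fails at once if the lid is slammed (closing faster than 2.5 rad/s) (velocity of joint cure_lid below -2.5 rad/s).
It fails at once if another print is disturbed (moved more than 30 mm) (distance of any of sleeve, arch_a, arch_b, puck from where it was at the start of the episode above 0.03 m).
It also fails if it takes over 54 s, if anything falls off the work surface, if the arm or the gripper's body presses on something with over 40 N, if the wrist force passes 120 N, or if a joint passes its speed limit or range.

## Working session

There is one attempt and no reset: what is moved stays moved. The work goes in short steps, Python scripts to look and compute and a tool call to move; the robot and the scene stay as the last step left them, time stands still between calls to the robot, and variables do not carry over. Pictures are saved under pics/ and viewed, on a budget of 10 in all, crops included, one or two more only if the job needs it, and the job is handed in when it is done.

Besides the shell and the picture viewer there is one more tool, called after "Request:" in YAML: its name, and indented under it one key for each argument. send_rows: Moves the arm, as the interface text tells. Its arguments: {"type":"object","properties":{"deltas":{"type":"array","items":{"type":"array"}},"force":{"type":"number"}},"required":["deltas"]}

```bash
mkdir -p pics; ls
cat > h.py <<'E'
import numpy as np, cv2
from cell import arm, get_image, camera_params, job
def shot(n,f):
    im=get_image(n); cv2.imwrite('pics/'+f+'_raw.png',im[:,:,::-1]); cv2.imwrite('pics/'+f+'.png',im[:,:,::-1]); return im
def cam(n):
    c=camera_params(n); f=200/np.tan(np.radians(c['fov_y'])/2)
    R=cv2.Rodrigues(np.array(c['rvec'],float))[0]; return c,f,R,np.array(c['tvec'],float)
def ground(n,u,v,z):
    c,f,R,t=cam(n); o=-R.T@t; d=R.T@np.array([(u-c['cx'])/f,(v-c['cy'])/f,1]); return o+d*(z-o[2])/d[2]
def proj(n,p):
    c,f,R,t=cam(n); q=R@np.array(p,float)+t; return q[0]/q[2]*f+c['cx'],q[1]/q[2]*f+c['cy']
E
python3 - <<'E'
from h import *
shot('scene','s0'); shot('top','t0')
for n in('scene','top'):
    c,f,R,t=cam(n); print(n,c,-R.T@t)
print(arm.observe(), arm.hold_point_z)
E
```

```text
pics
scene {'fov_y': 50.01987268801702, 'cx': 323.4619400881152, 'cy': 192.5708246417235, 'rvec': array([ 2.30787702,  0.85657209, -0.34359854]), 'tvec': array([-0.29911214, -0.24322829,  1.3890866 ])} [ 0.95576235 -0.6123006   0.88870466]
top {'fov_y': 52.932906125371076, 'cx': 321.9096056562768, 'cy': 201.4272121136571, 'rvec': array([ 2.15580087, -2.10871437,  0.17528208]), 'tvec': array([-0.09096865,  0.52444091,  1.25576263])} [ 0.30968493 -0.08628067  1.32548264]
{'clock': 0.1, 'joints': array([ 1.21037829,  0.43515216,  0.02496885,  1.57399058, -0.01157537,
        1.13403158, -0.07509394]), 'dq': array([ 6.64775574e-04, -1.00724242e-03, -6.39814591e-04, -2.35990106e-03,
       -5.10648058e-04,  7.88519698e-04, -1.70412602e-05]), 'joint_efforts': array([ 1.67155264e-03, -6.69130683e+01,  9.87883508e-01, -3.15148938e+01,
       -6.03358797e-02,  3.73102154e-02,  4.18924697e-05]), 'position': array([ 0.15918215, -0.60391022,  0.22603013]), 'ee_rot': array([-3.11414929e+00, -4.03603758e-01,  5.23060877e-04]), 'force': array([0.61059662, 0.83089405, 0.54896993]), 'ft_torque': array([-0.04711274,  0.0061508 ,  0.03509741]), 'width': 1.0014519173992185} -0.0188
```

View pics/s0.png

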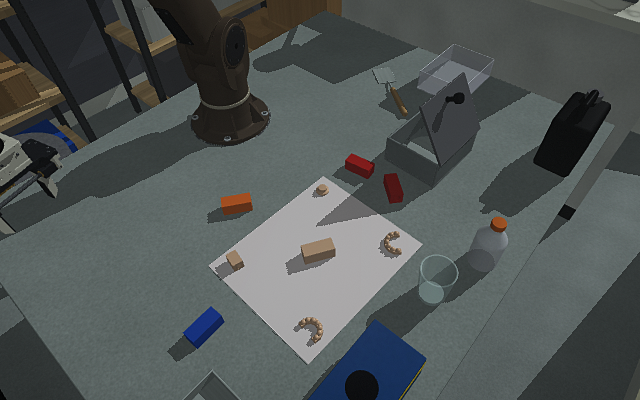

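View pics/t0.png

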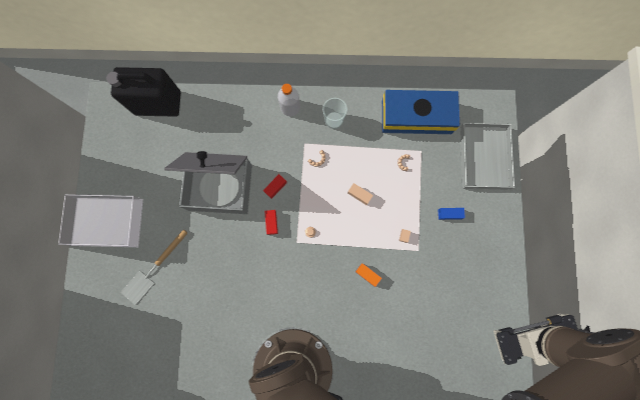

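Scene view: the socket candidates are the peach block (318,251), the shorter sleeve (235,260), orange (236,204), blue (204,327), and red (360,166) and (393,188). In the top view the peach block is at (360,194) and the box with its lid open is at (214,185). By the description I choose the peach block. Next, a close crop to check it.

Run:
```python
from h import *
s=cv2.imread('pics/s0.png');t=cv2.imread('pics/t0.png')
def c(i,x,y,w,h,k): return cv2.resize(i[y:y+h,x:x+w],None,fx=k,fy=k,interpolation=cv2.INTER_CUBIC)
a=np.hstack([c(s,284,226,66,50,6),c(t,335,170,66,50,6)])
b=np.hstack([c(s,376,60,132,100,3),c(t,155,125,132,100,3)])
cv2.imwrite('pics/c1.png',np.vstack([a,b]))
```

```text
(no output)
```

View pics/c1.png

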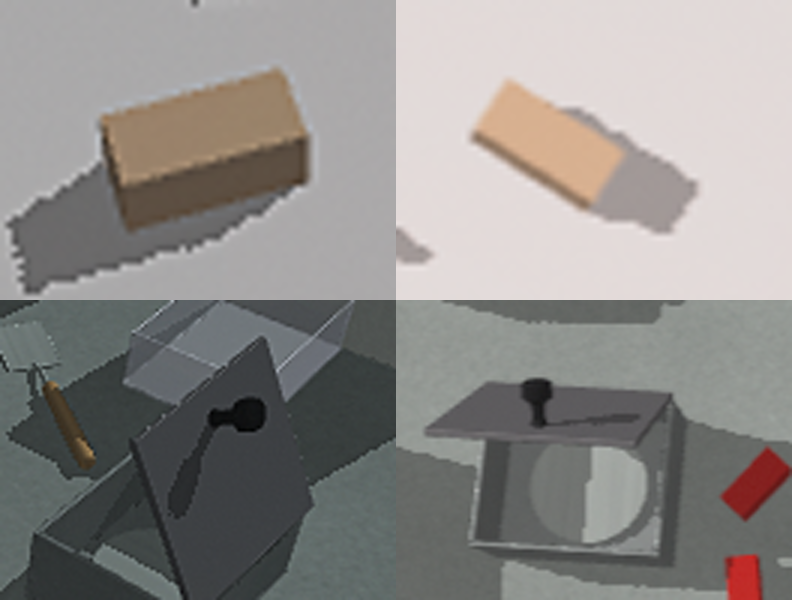

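```bash
cat > fit.py <<'E'
from h import *
from scipy.optimize import least_squares
S=lambda x,y:('scene',284+x/6,226+y/6); T=lambda x,y:('top',335+(x-396)/6,170+y/6)
BS=lambda x,y:('scene',376+x/3,60+(y-300)/3); BT=lambda x,y:('top',155+(x-396)/3,125+(y-300)/3)
def run(model,obs,p0,names):
    def r(p):
        return np.concatenate([np.array(proj(o[0],model(p,l)))-o[1:] for l,o in obs])
    s=least_squares(r,p0,loss='soft_l1'); print(dict(zip(names,s.x.round(4))),'res',np.abs(s.fun).round(1)); return s.x
def sock(p,l):
    c,s=np.cos(p[2]),np.sin(p[2]); return [p[0]+c*l[0]-s*l[1],p[1]+s*l[0]+c*l[1],.002+l[2]]
h,w,H=.038,.017,.034
# local +x = far-left end in top (A,D side)
so=[((h,-w,H),T(507,78)),((-h,-w,H),T(625,152)),((-h,w,H),T(595,203)),((h,w,H),T(473,130)),
 ((-h,w,H),S(100,115)),((h,w,H),S(280,68)),((h,-w,H),S(308,135)),((-h,-w,H),S(122,185)),((-h,-w,0),S(130,230)),((h,-w,0),S(308,183))]
print(ground('top',360,194,.036))
run(sock,so,[.55,-.15,1.0],['x','y','yaw'])
def lid(p,l):
    # l: (kind, dist from hinge or box x, y, height)
    x,y,yaw,a=p
    if l[0]=='b': lx,ly,lz=l[1:]
    else:
        d,ly,n=l[1:]; n=n+.009; lx=.085-d*np.cos(a)+n*np.sin(a); lz=.085+d*np.sin(a)+n*np.cos(a)
    c,s=np.cos(yaw),np.sin(yaw); return [x+c*lx-s*ly,y+s*lx+c*ly,lz]
bo=[(('l',.17,.1,0),BS(262,338)),(('l',.17,-.1,0),BS(132,440)),(('l',0,.1,0),BS(313,505)),(('l',.14,0,.035),BS(248,413)),(('l',.14,0,0),BS(218,415)),
 (('l',.17,.1,0),BT(425,432)),(('l',.17,-.1,0),BT(635,443)),(('l',0,.1,0),BT(488,383)),(('l',0,-.1,0),BT(672,393)),(('l',.14,0,.035),BT(537,390)),(('l',.14,0,0),BT(540,422)),
 (('b',-.085,.1,.085),BT(470,545)),(('b',-.085,-.1,.085),BT(660,558))]
p=run(lid,bo,[.5,.2,0,1.],['x','y','yaw','a'])
for a in (p[3],.9,.6,.3,0):
    q=p.copy();q[3]=a; print(round(a,2),'free',np.round(lid(q,('l',.165,0,0)),3),'knob',np.round(lid(q,('l',.14,0,.035)),3),'push.',np.round(lid(q,('l',.155,-.05,0)),3))
E
python3 fit.py
```

```text
[ 0.5549852  -0.20311766  0.036     ]
{'x': np.float64(0.5608), 'y': np.float64(-0.2066), 'yaw': np.float64(1.0215)} res [0.5 1.1 0.5 1.2 0.1 1.  0.6 1.3 0.3 0.3 0.1 0.7 0.1 0.6 0.1 0.4 0.6 0.2
 0.1 0.8]
{'x': np.float64(0.5736), 'y': np.float64(0.2625), 'yaw': np.float64(-0.0357), 'a': np.float64(1.0094)} res [0.6 2.2 0.  0.7 0.3 0.9 0.6 0.7 2.3 0.1 0.3 0.9 0.9 0.6 0.3 0.9 0.9 0.8
 0.4 0.  0.2 1.1 0.3 0.3 0.1 0.4]
1.01 free [0.578 0.262 0.229] knob [0.621 0.261 0.227] push. [0.582 0.212 0.221]
0.9 free [0.563 0.263 0.22 ] knob [0.606 0.261 0.222] push. [0.567 0.213 0.212]
0.6 free [0.527 0.264 0.186] knob [0.568 0.263 0.2  ] push. [0.534 0.214 0.18 ]
0.3 free [0.504 0.265 0.142] knob [0.538 0.264 0.168] push. [0.511 0.215 0.139]
0 free [0.494 0.265 0.094] knob [0.519 0.264 0.129] push. [0.502 0.215 0.094]
```

Request:
send_rows:
  deltas:
    - [[0.023, 0.04, 0.008], [0, 0, -0.03], 0]
    - [[0.023, 0.04, 0.008], [0, 0, -0.03], 0]
    - [[0.023, 0.04, 0.008], [0, 0, -0.03], 0]
    - [[0.023, 0.04, 0.008], [0, 0, -0.03], 0]
    - [[0.023, 0.04, 0.008], [0, 0, -0.03], 0]
    - [[0.023, 0.04, 0.008], [0, 0, -0.03], 0]
    - [[0.023, 0.04, 0.008], [0, 0, -0.03], 0]
    - [[0.023, 0.04, 0.008], [0, 0, -0.03], 0]
    - [[0.023, 0.04, 0.008], [0, 0, -0.03], 0]
    - [[0.023, 0.04, 0.008], [0, 0, -0.02], 0]

```text
clock: 1.1
position: [0.3896, -0.2025, 0.307]
ee_rot: [3.141, -0.053, -0.0]
force: [1.6, -0.5, -0.4]
width: 0.177
```

Request:
send_rows:
  deltas:
    - [[0.025, 0.04, 0], [0, 0, 0], 0]
    - [[0.025, 0.04, 0], [0, 0, 0], 0]
    - [[0.025, 0.04, 0], [0, 0, 0], 0]
    - [[0.025, 0.04, 0], [0, 0, 0], 0]
    - [[0.025, 0.04, 0], [0, 0, 0], 0]
    - [[0.025, 0.04, 0], [0, 0, 0], 0]
    - [[0.025, 0.04, 0], [0, 0, 0], 0]
    - [[0.025, 0.04, 0], [0, 0, 0], 0]
    - [[0.025, 0.04, 0], [0, 0, 0], 0]
    - [[0.025, 0.04, 0], [0, 0, 0], 0]

```text
clock: 2.1
position: [0.64, 0.1971, 0.3062]
ee_rot: [3.141, -0.051, -0.001]
force: [0.5, -0.4, 0.6]
width: 0.005
```

Request:
send_rows:
  deltas:
    - [[0, 0.001, -0.03], [0, 0, 0], 0]
    - [[0, 0.001, -0.03], [0, 0, 0], 0]
    - [[-0.02, 0.001, -0.026], [0, 0, 0], 0]
    - [[-0.011, 0, -0.006], [0, 0, 0], 0]
    - [[-0.011, 0, -0.006], [0, 0, 0], 0]
    - [[-0.009, 0, -0.006], [0, 0, 0], 0]
    - [[-0.009, 0, -0.006], [0, 0, 0], 0]
    - [[-0.008, 0, -0.007], [0, 0, 0], 0]
    - [[-0.008, 0, -0.007], [0, 0, 0], 0]
    - [[-0.006, 0, -0.008], [0, 0, 0], 0]

```text
clock: 3.1
position: [0.5566, 0.1988, 0.1743]
ee_rot: [-3.141, 0.05, 0.0]
force: [-0.1, 0.3, 0.8]
width: 0.005
```

Run:
```python
from h import *
s=shot('scene','s1');t=shot('top','t1')
c=lambda i,x,y:cv2.resize(i[y:y+130,x:x+130,::-1],None,fx=3,fy=3)
cv2.imwrite('pics/c2.png',np.hstack([c(s,370,50),c(t,150,110)]))
```

```text
(no output)
```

View pics/c2.png

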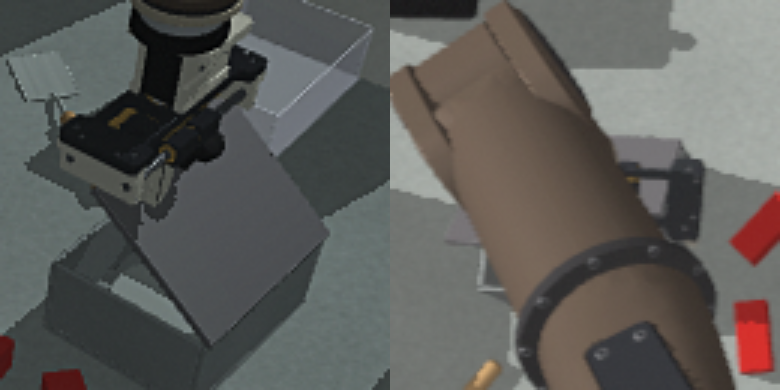

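The lid has come down to about 0.65 rad, with the fingertips on its upper face. I'll keep pushing along the arc.

Request:
send_rows:
  deltas:
    - [[-0.005, 0, -0.008], [0, 0, 0], 0]
    - [[-0.005, 0, -0.009], [0, 0, 0], 0]
    - [[-0.005, 0, -0.009], [0, 0, 0], 0]
    - [[-0.004, 0, -0.01], [0, 0, 0], 0]
    - [[-0.004, 0, -0.01], [0, 0, 0], 0]
    - [[-0.003, 0, -0.01], [0, 0, 0], 0]
    - [[-0.002, 0, -0.01], [0, 0, 0], 0]
    - [[-0.001, 0, -0.008], [0, 0, 0], 0]
    - [[0, 0, -0.005], [0, 0, 0], 0]
    - [[0, 0, -0.002], [0, 0, 0], 0]

```text
clock: 4.2
position: [0.5279, 0.1985, 0.0936]
ee_rot: [3.14, -0.051, -0.002]
force: [-6.3, -3.3, 20.4]
width: 0.004
```

Request:
send_rows:
  deltas:
    - [[0, 0, -0.001], [0, 0, 0], 0]
    - [[0, 0, 0], [0, 0, 0], 0]
    - [[0, 0, 0], [0, 0, 0], 0]
    - [[0, 0, 0.02], [0, 0, 0], 0]
    - [[0, 0, 0.03], [0, 0, 0], 0]
    - [[0, 0, 0.04], [0, 0, 0], 0]
    - [[0, 0, 0.04], [0, 0, 0], 0.09]
    - [[0.003, -0.03, 0], [0, 0, 0.1], 0.09]
    - [[0.003, -0.04, 0], [0, 0, 0.1], 0.09]
    - [[0.003, -0.04, 0], [0, 0, 0.1], 0.09]

```text
clock: 5.2
position: [0.5376, 0.0877, 0.2232]
ee_rot: [3.112, 0.428, 0.002]
force: [1.5, -0.7, -0.6]
width: 0.298
```

Request:
send_rows:
  deltas:
    - [[0.003, -0.04, 0], [0, 0, 0.1], 0.09]
    - [[0.003, -0.04, 0], [0, 0, 0.1], 0.09]
    - [[0.003, -0.04, 0], [0, 0, 0.1], 0.09]
    - [[0.003, -0.04, 0], [0, 0, 0.1], 0.09]
    - [[0.003, -0.04, 0], [0, 0, 0.1], 0.09]
    - [[0.003, -0.04, 0], [0, 0, 0.1], 0.09]
    - [[0.003, -0.04, 0], [0, 0, 0.1], 0.09]
    - [[0.003, -0.015, -0.02], [0, 0, 0.056], 0.09]
    - [[0, 0, -0.03], [0, 0, 0], 0.09]
    - [[0, 0, 0], [0, 0, 0], 0.09]

```text
clock: 6.2
position: [0.5588, -0.2071, 0.1692]
ee_rot: [-2.736, -1.534, 0.007]
force: [-0.1, 0.2, -0.4]
width: 0.976
```

Run:
```python
from h import *
s=shot('scene','s2')
c=lambda i,x,y,w,h,k:cv2.resize(i[y:y+h,x:x+w,::-1],None,fx=k,fy=k)
cv2.imwrite('pics/c3.png',np.hstack([c(s,370,50,130,130,3),c(s,255,170,130,130,3)]))
o=arm.observe(); print(o['position'],cv2.Rodrigues(o['ee_rot'])[0].round(3),o['joints'].round(2),o['clock'],o['width'])
```

```text
[ 0.56007073 -0.20629258  0.17139398] [[ 0.521  0.854 -0.003]
 [ 0.854 -0.521  0.001]
 [-0.001 -0.004 -1.   ]] [ 0.66  0.51 -0.57  1.67  0.31  1.05 -0.56] 6.25 0.9792123557732886
```

View pics/c3.png

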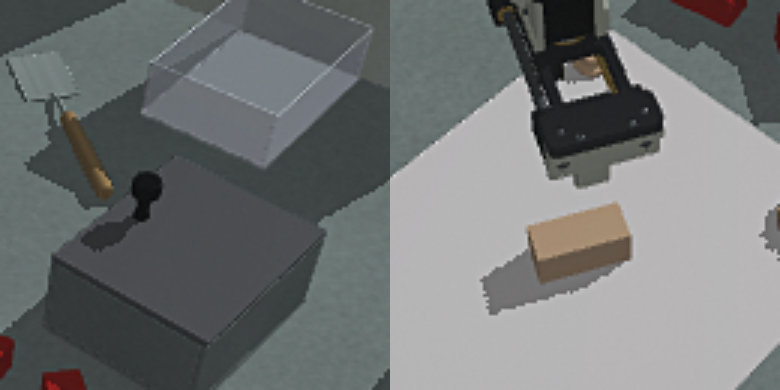

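The lid is shut flat, and the open gripper is aligned over the undisturbed block at crop (580,240). Now I descend, grip and lift.

Request:
send_rows:
  deltas:
    - [[0, 0, -0.03], [0, 0, 0], 0.09]
    - [[0, 0, -0.03], [0, 0, 0], 0.09]
    - [[0, 0, -0.03], [0, 0, 0], 0.09]
    - [[0, 0, -0.03], [0, 0, 0], 0.09]
    - [[0, 0, -0.02], [0, 0, 0], 0.09]
    - [[0, 0, -0.015], [0, 0, 0], 0.09]
    - [[0, 0, -0.008], [0, 0, 0], 0.09]
    - [[0, 0, 0], [0, 0, 0], 0.09]
    - [[0, 0, 0], [0, 0, 0], 0.02]
    - [[0, 0, 0], [0, 0, 0], 0.02]
  force: 30

```text
clock: 7.25
position: [0.5622, -0.2065, 0.0109]
ee_rot: [2.738, 1.538, 0.002]
force: [0.4, 0.4, 0.9]
width: 0.856
```

Request:
send_rows:
  deltas:
    - [[0, 0, 0], [0, 0, 0], 0.02]
    - [[0, 0, 0], [0, 0, 0], 0.02]
    - [[0, 0, 0], [0, 0, 0], 0.02]
    - [[0, 0, 0], [0, 0, 0], 0.02]
    - [[0, 0, 0], [0, 0, 0], 0.02]
    - [[0, 0, 0], [0, 0, 0], 0.02]
    - [[0, 0, 0.01], [0, 0, 0], 0.02]
    - [[0, 0, 0.02], [0, 0, 0], 0.02]
    - [[0, 0, 0.03], [0, 0, 0], 0.02]
    - [[0, 0, 0.03], [0, 0, 0], 0.02]

```text
clock: 8.25
position: [0.561, -0.2061, 0.1011]
ee_rot: [-2.738, -1.539, 0.0]
force: [0.6, -0.5, 0.2]
width: 0.37
```

Request:
send_rows:
  deltas:
    - [[0, 0, 0.03], [0, 0, 0.1], 0.02]
    - [[0, 0, 0.03], [0, 0, 0.1], 0.02]
    - [[0, 0, 0.03], [0, 0, 0.1], 0.02]
    - [[0, 0, 0.03], [0, 0, 0.1], 0.02]
    - [[0, 0, 0.03], [0, 0, 0.1], 0.02]
    - [[0, 0, 0.03], [0, 0, 0.1], 0.02]
    - [[0, 0, 0], [0, 0, 0.1], 0.02]
    - [[0, 0, 0], [0, 0, 0.1], 0.02]
    - [[0, 0, 0], [0, 0, 0.1], 0.02]
    - [[0, 0, 0], [0, 0, 0.1], 0.02]

```text
clock: 9.25
position: [0.561, -0.2062, 0.2805]
ee_rot: [1.66, 2.667, -0.0]
force: [0.3, 0.2, -1.0]
width: 0.368
```

Run:
```python
from h import *
s=shot('scene','s3'); o=arm.observe(); p=o['position']; u,v=map(int,proj('scene',p)); print(u,v,p)
x=max(0,u-50);y=max(0,v-50)
cv2.imwrite('pics/c4.png',cv2.resize(s[y:y+100,x:x+100,::-1],None,fx=5,fy=5,interpolation=cv2.INTER_CUBIC))
print(cv2.Rodrigues(o['ee_rot'])[0].round(3),o['joints'].round(2),o['clock'],o['width'])
```

```text
314 176 [ 0.5609947  -0.20637277  0.28031687]
[[-0.447  0.895 -0.   ]
 [ 0.895  0.447 -0.   ]
 [-0.    -0.    -1.   ]] [ 0.83  0.48 -0.85  1.51  0.37  1.31  0.4 ] 9.3 0.36838942191813434
```

View pics/c4.png

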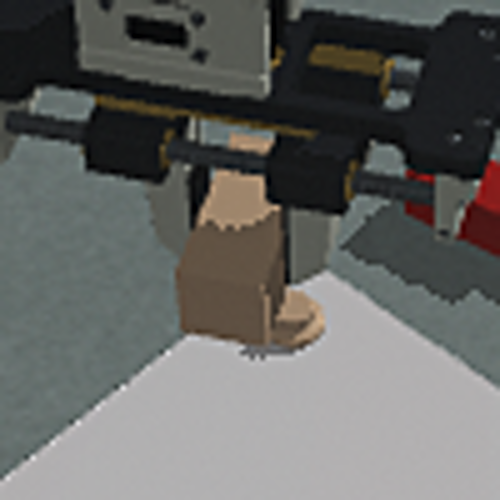

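The near (tool −x) end face is plain, so the hole should be in the tool +x end. I'll raise the block and yaw that end outward, then check it from above before tilting.

Request:
send_rows:
  deltas:
    - [[0.005, -0.002, 0.015], [0, 0, -0.12], 0.02]
    - [[0.005, -0.002, 0.015], [0, 0, -0.12], 0.02]
    - [[0.005, -0.002, 0.015], [0, 0, -0.12], 0.02]
    - [[0.005, -0.002, 0.015], [0, 0, -0.12], 0.02]
    - [[0.005, -0.002, 0.015], [0, 0, -0.12], 0.02]
    - [[0.005, -0.002, 0.015], [0, 0, -0.12], 0.02]
    - [[0.005, -0.002, 0.015], [0, 0, -0.12], 0.02]
    - [[0.005, -0.002, 0.015], [0, 0, -0.12], 0.02]
    - [[0.005, -0.002, 0.015], [0, 0, -0.12], 0.02]
    - [[0.005, -0.002, 0.015], [0, 0, -0.12], 0.02]

```text
clock: 10.3
position: [0.6112, -0.2261, 0.431]
ee_rot: [-2.883, -1.248, -0.0]
force: [-0.1, 0.3, -0.5]
width: 0.37
```

Request:
send_rows:
  deltas:
    - [[0.003, -0.001, 0.01], [0, 0, -0.12], 0.02]
    - [[0.003, -0.001, 0.01], [0, 0, -0.12], 0.02]
    - [[0.003, -0.001, 0.01], [0, 0, -0.12], 0.02]
    - [[0.003, -0.001, 0.01], [0, 0, -0.12], 0.02]
    - [[0.003, -0.001, 0.01], [0, 0, -0.12], 0.02]
    - [[0.003, -0.001, 0.01], [0, 0, -0.12], 0.02]
    - [[0.003, -0.001, 0.01], [0, 0, -0.12], 0.02]
    - [[0.003, -0.001, 0.01], [0, 0, -0.12], 0.02]
    - [[0.003, -0.001, 0.01], [0, 0, -0.12], 0.02]
    - [[0.003, -0.001, 0.01], [0, 0, -0.106], 0.02]

```text
clock: 11.3
position: [0.6411, -0.2359, 0.5307]
ee_rot: [-3.088, 0.575, -0.0]
force: [-0.1, -0.6, -0.8]
width: 0.368
```

Run:
```python
from h import *
o=arm.observe(); print(o['position'],cv2.Rodrigues(o['ee_rot'])[0].round(3),o['joints'].round(2),o['clock'],o['width'])
```

```text
[ 0.64108053 -0.23593846  0.5307398 ] [[ 0.933 -0.36   0.   ]
 [-0.36  -0.933  0.   ]
 [ 0.    -0.    -1.   ]] [ 0.39  0.54 -0.3   0.68  0.16  1.94 -1.75] 11.3 0.3680976491001907
```

Request:
send_rows:
  deltas:
    - [[0.008, -0.003, 0.01], [-0.05, -0.131, 0], 0.02]
    - [[0.008, -0.003, 0.01], [-0.05, -0.131, 0], 0.02]
    - [[0.008, -0.003, 0.01], [-0.05, -0.131, 0], 0.02]
    - [[0.008, -0.003, 0.01], [-0.05, -0.131, 0], 0.02]
    - [[0.008, -0.003, 0.01], [-0.05, -0.131, 0], 0.02]
    - [[0.008, -0.003, 0.01], [-0.05, -0.131, 0], 0.02]
    - [[0.008, -0.003, 0.01], [-0.05, -0.131, 0], 0.02]
    - [[0.008, -0.003, 0.01], [-0.05, -0.131, 0], 0.02]
    - [[0.008, -0.003, 0.01], [-0.05, -0.131, 0], 0.02]
    - [[0.008, -0.003, 0.01], [-0.05, -0.131, 0], 0.02]

```text
clock: 12.3
position: [0.7073, -0.2791, 0.6264]
ee_rot: [2.337, -0.467, 1.659]
force: [-0.4, -1.1, -0.5]
width: 0.367
```

Run:
```python
from h import *
o=arm.observe(); R=cv2.Rodrigues(o['ee_rot'])[0]; print(o['position'],R.round(3),o['joints'].round(2),o['clock'],o['width'])
s=shot('top','t4'); s2=shot('scene','s4'); p=o['position']+R[:,2]*-.019
cs=[]
for n,i in(('top',s),('scene',s2)):
    u,v=map(int,proj(n,p)); print(u,v); x=min(max(0,u-40),560);y=min(max(0,v-40),320)
    cs.append(cv2.resize(i[y:y+80,x:x+80,::-1],(400,400),interpolation=cv2.INTER_CUBIC))
cv2.imwrite('pics/c5.png',np.hstack(cs))
```

```text
[ 0.70726183 -0.27911562  0.62641005] [[ 0.306 -0.39   0.869]
 [-0.12  -0.921 -0.371]
 [ 0.945  0.009 -0.328]] [ 0.59  0.   -0.36  1.76  0.85  0.22 -2.46] 12.3 0.36677465643078605
427 63
350 48
```

View pics/c5.png

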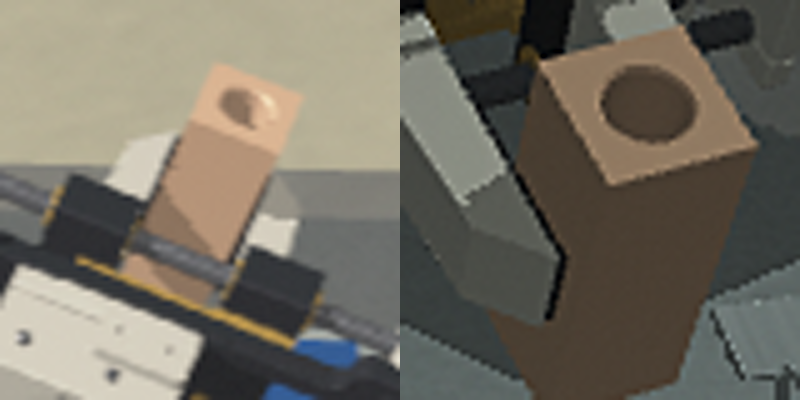

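Both views show the hole in the upper end, at crop (248,105) and (648,103). The tilt still lacks 19° with the wrist near its limits, so I'll move out and up while finishing it.

Request:
send_rows:
  deltas:
    - [[0.015, -0.005, 0.01], [0, 0, 0], 0.02]
    - [[0.015, -0.005, 0.01], [0, 0, 0], 0.02]
    - [[0.015, -0.005, 0.01], [0, 0, 0], 0.02]
    - [[0.01, -0.004, 0.01], [-0.02, -0.046, 0], 0.02]
    - [[0.01, -0.004, 0.01], [-0.02, -0.046, 0], 0.02]
    - [[0.01, -0.004, 0.01], [-0.02, -0.046, 0], 0.02]
    - [[0, 0, 0.01], [-0.02, -0.046, 0], 0.02]
    - [[0, 0, 0.01], [-0.02, -0.046, 0], 0.02]
    - [[0, 0, 0.01], [-0.02, -0.046, 0], 0.02]
    - [[0, 0, 0], [0, 0, 0], 0.02]

```text
clock: 13.4
position: [0.7805, -0.3028, 0.6939]
ee_rot: [2.202, -0.424, 1.792]
force: [-0.4, 0.7, -1.1]
width: 0.37
```

Run:
```python
from h import *
o=arm.observe(); R=cv2.Rodrigues(o['ee_rot'])[0]; print(o['position'],R.round(3),o['joints'].round(2),o['clock'],o['width'])
```

```text
[ 0.78054726 -0.30277857  0.69393352] [[ 0.192 -0.389  0.901]
 [-0.056 -0.921 -0.386]
 [ 0.98   0.024 -0.198]] [-0.18  0.07  0.45  1.65  1.13  0.14 -2.73] 13.4 0.36961320254390867
```

Request:
send_rows:
  deltas:
    - [[0, 0, 0.02], [0, 0, 0], 0.02]
    - [[0, 0, 0.02], [0, 0, 0], 0.02]
    - [[0, 0, 0.02], [0, 0, 0], 0.02]
    - [[0, 0, 0.02], [-0.015, -0.037, 0], 0.02]
    - [[0, 0, 0.02], [-0.015, -0.037, 0], 0.02]
    - [[0, 0, 0.01], [-0.015, -0.037, 0], 0.02]
    - [[0, 0, 0.01], [-0.015, -0.037, 0], 0.02]
    - [[0, 0, 0], [-0.015, -0.037, 0], 0.02]
    - [[0, 0, 0], [0, 0, 0], 0.02]
    - [[0, 0, 0], [0, 0, 0], 0.02]

```text
clock: 14.4
position: [0.7814, -0.3045, 0.8111]
ee_rot: [2.051, -0.396, 1.935]
force: [-0.5, 1.0, -1.4]
width: 0.366
```

Run:
```python
from h import *
o=arm.observe(); R=cv2.Rodrigues(o['ee_rot'])[0]; print(o['position'],R.round(3),o['joints'].round(2),o['dq'].round(3),o['clock'],o['width'],'tilt',np.degrees(np.arccos(R[2,0])))
s=shot('top','t5'); s2=shot('scene','s5'); p=o['position']+R[:,2]*-.019
cs=[]
for n,i in(('top',s),('scene',s2)):
    u,v=map(int,proj(n,p)); print(u,v); x=min(max(0,u-50),540);y=min(max(0,v-50),300)
    cs.append(cv2.resize(i[y:y+100,x:x+100,::-1],(400,400),interpolation=cv2.INTER_CUBIC))
cv2.imwrite('pics/c6.png',np.hstack(cs))
```

```text
[ 0.78138567 -0.30454565  0.81108963] [[ 0.058 -0.393  0.918]
 [ 0.001 -0.919 -0.394]
 [ 0.998  0.024 -0.053]] [-0.44  0.04  0.72  1.54  1.12  0.13 -2.7 ] [ 0.05   0.001 -0.035  0.003  0.014 -0.004 -0.013] 14.4 0.36575339898086956 tilt 3.3461182975582364
475 -45
417 -137
```

View pics/c6.png

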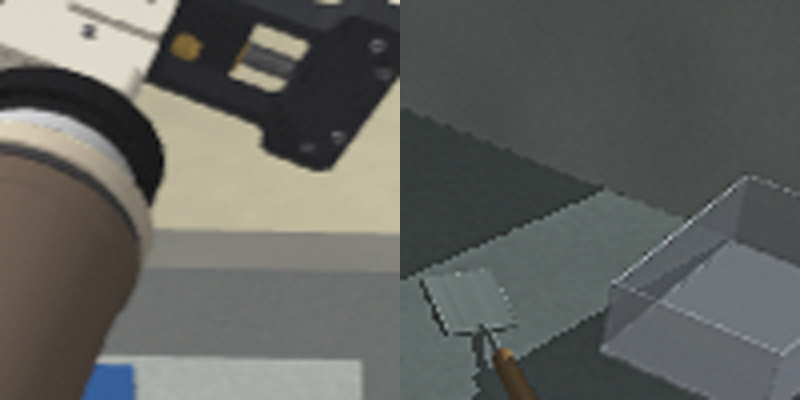

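The block is now out of both views. The tool tilt is 3.3° and the grip width is unchanged. I'll settle for a second and use the previous pictures to check whether the block slipped in the pads.

Request:
send_rows:
  deltas:
    - [[0, 0, 0], [0, 0, 0], 0.02]
    - [[0, 0, 0], [0, 0, 0], 0.02]
    - [[0, 0, 0], [0, 0, 0], 0.02]
    - [[0, 0, 0], [0, 0, 0], 0.02]
    - [[0, 0, 0], [0, 0, 0], 0.02]
    - [[0, 0, 0], [0, 0, 0], 0.02]
    - [[0, 0, 0], [0, 0, 0], 0.02]
    - [[0, 0, 0], [0, 0, 0], 0.02]
    - [[0, 0, 0], [0, 0, 0], 0.02]
    - [[0, 0, 0], [0, 0, 0], 0.02]

```text
clock: 15.5
position: [0.7808, -0.3064, 0.8113]
ee_rot: [2.049, -0.397, 1.934]
force: [0.9, -1.5, -1.2]
width: 0.371
```

Run:
```python
from h import *
from scipy.optimize import least_squares
R=np.array([[.306,-.39,.869],[-.12,-.921,-.371],[.945,.009,-.328]]); p=np.array([.7073,-.2791,.6264])
c=p-.012*R[:,2]
# mouth corners (scene crop clockwise from the left, top crop likewise)
S=[(310+(x-400)/5,8+y/5) for x,y in[(540,63),(683,27),(757,147),(611,186)]]
T=[(387+x/5,23+y/5) for x,y in[(216,63),(302,95),(277,155),(191,125)]]
L=np.array([[.038,a,b] for a in(-.017,.017) for b in(-.017,.017)])
print('pred scene',[np.round(proj('scene',c+R@l),1) for l in L],'seen',np.round(S,1))
print('pred top',[np.round(proj('top',c+R@l),1) for l in L],'seen',np.round(T,1))
o=arm.observe(); Q=cv2.Rodrigues(o['ee_rot'])[0]; print(o['position'],o['dq'].round(3),o['joints'].round(3),o['width'],'tilt',np.degrees(np.arccos(Q[2,0])),o['clock'])
```

```text
pred scene [array([367.1,  11.4]), array([382.1,  35.4]), array([338.1,  18.7]), array([352.7,  43.4])] seen [[338.   20.6]
 [366.6  13.4]
 [381.4  37.4]
 [352.2  45.2]]
pred top [array([424.3,  47.1]), array([429.4,  35.5]), array([442.3,  54.3]), array([447.1,  42.5])] seen [[430.2  35.6]
 [447.4  42. ]
 [442.4  54. ]
 [425.2  48. ]]
[ 0.78075702 -0.30637691  0.81125559] [ 0.001  0.     0.001 -0.001 -0.001 -0.     0.   ] [-0.444  0.039  0.73   1.54   1.128  0.134 -2.704] 0.37063174715792374 tilt 3.3221998304128717 15.5
```

View pics/s5.png

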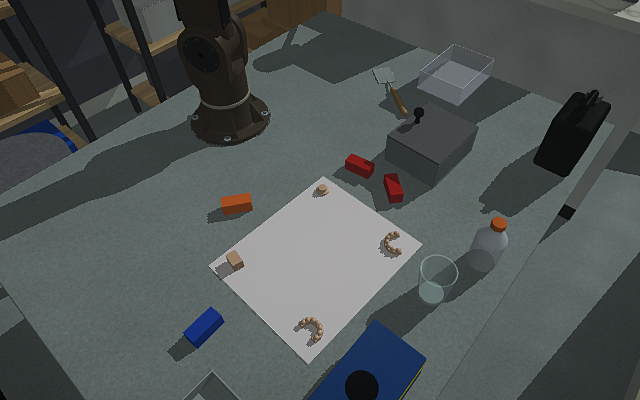

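The lid is shut at (432,140), and the four other prints are where they started: (235,260), (322,190), (392,243) and (313,328). The socket has left the mat. Handing in.

```bash
python3 -c "
from cell import job; print(job.sign_off())"
```

```text
the job is handed in; nothing more can be done
None
```

The lid is closed and the socket is held in the gripper, hole up, at about 0.81 m. I handed the job in at about 15.5 s. The sign-off reports no verdict, so whether it passed is not confirmed.

- **Lid:** I pushed it down along its arc with the shut fingertips at under 1 rad/s. The push force rose to about 20 N once it seated at a height of 94 mm. Two later pictures show it shut; I had no direct reading of the joint angle.
- **Finding the hole:** I gripped the peach block across its sides, lifted it and turned one end to the camera. That end was plain, so I turned the other end up, and both cameras then showed the hole in it.
- **Final state:** The tool is 3.3° off vertical, the joints are at rest, and the opening is about 34 mm, which matches the block. The other four prints look unmoved.

**Not seen at the end:** in its final pose the block is out of both camera views. Its 3.3° tilt and its grip are inferred from the tool pose, the finger opening, and an earlier check at 19° tilt. In that check the block's corners matched the prediction to within about 2 pixels, so I saw no slip.

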